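Touch shut the ring box that is ready to go

ROBOT

A 7-joint arm with a two-finger parallel gripper is mounted at the origin on a cart in front of the work surface, level with it; the furniture and walls round the work are solid. World frame = base frame: x ahead of the robot, y to its left, z up, the work surface at z = 0. Lengths are in m, angles in rad, forces in N, time in s.
With the tool pointing down it reaches from about 0.4 to 0.875 m from the base axis. Payload 19.3 kg.
Tool frame: the origin (TCP) lies midway between the tips of the shut fingers; the grasp point (between the pads) lies 19 mm behind it; x points along the fingers, y is the direction in which the jaws open and shut, and the axes are right-handed (so a half turn about x gives the same grasp; the last joint's range is limited). The gripper opens to 85 mm and grips with 20 to 120 N. Pads are 22 mm wide; open, the fingers measure 114 mm over their backs; the gripper's body (76 mm by 85 mm) begins 54 mm behind the grasp point. The pads swing forward as they close: fully open they stand 13 mm farther back than shut.
Start: joints at [1.246, 0.521, -0.036, 1.599, 0.021, 1.021, -0.113], TCP at [0.158, -0.605, 0.231] pointing down, gripper open.
Joint ranges: [-2.91, 2.91], [-0.3, 2.13], [-1.5, 1.42], [0.17, 2.43], [-1.26, 4.41], [0.16, 1.93], [-2.52, 2.52]. Speed limits (rad/s): [1.89, 1.89, 2.39, 2.39, 3.01, 3.01, 3.01].

INTERFACE

Orientations are given as [roll, pitch, yaw] about the fixed x, y, z axes, in that order (R = Rz(yaw) Ry(pitch) Rx(roll)).
In Python, from workcell import telemetry, vision, workorder gives the robot as it stands. The module is installed in compiled form; this text tells all that it offers.
- The arm moves only by the tool play_rows, never from a script. Its argument "deltas" is a list of rows, each a list of 7 numbers: the shift along the world's x, y, z in mm, then the turn, a rotation vector about the world's x, y, z in degrees, then the finger opening in mm, from 0 to 85.4. In form: [[x, y, z, wx, wy, wz, jaw], ...]. A call has 1 to 8 rows; each row shifts and turns the commanded pose from where the row before left it; what a row does not reach is not made up. A row lasts 1/8 s, in which the tool goes at most 62.5 mm and 10.7 degrees, less where a joint would pass 70% of its speed; a pose out of reach is approached as far as the arm can. A call with a gripper value outside its range is refused whole. The fingers move at their own pace and stop on an object; "grip_force" is the grip in N (left out, the last holds). Time passes only in rows, so rows that do not move let the fingers close. It gives the time, the measured TCP pose, the force and the opening at its end, in the units of the state.
- telemetry.observe(): the state, without advancing time (a new reading comes with each control period).
- vision.grab_frame(name): name is "scene" or "top" or "wrist"; returns the picture (420x560x3 uint8, red, green, blue); there is no depth.
- vision.camera_info(name): a dict with "mtx" (3x3 intrinsics, pixels), "k1" (the pictures are not rectified: a ray, as slopes to the right and down, at radius r is drawn at 1 + k1 r^2 times it, then the intrinsics apply), "rvec" (rotation vector, rad) and "tvec" (3), from world to camera coordinates, as OpenCV has them. Camera axes: x right, y down, z forward; pixel columns grow to the right and rows downward; lengths in m; the calibration is good to about 2 mm. A picture is of the moment at which its call begins: read the wrist's pose just before it. camera_info takes no time and is no camera call; for the wrist camera it gives the pose at the moment of the call.
- workorder.job_done(): hands the job in, once; it reports no verdict.
The state is a dict: "clock": time; "qpos": joint angles; "qd": joint speeds; "joint_efforts": joint torques, N m; "position": TCP position; "tool_rot": TCP orientation; "force": force on the tool from outside, world axes, zero at the start; "moment": the same for the moment, N m; "grip_width": finger opening in m.
Only numpy, scipy, OpenCV 4.12 (cv2) and the standard library are available. Lean on these libraries where they do the work, as an engineer would, in place of code of your own. Each camera call takes 0.05 s, during which the arm holds its last target. There are 200 camera calls.

TASK

Three small ring boxes stand open on the bench and only one of them has a ring in it. With the fingertips, gently push the lid of that box fully shut over the ring and take the hand away; do not pick up or push the box away. Leave the two empty boxes standing open just as they are, and do not disturb the flux jar or the glue bottle.

Things in the scene. Friction and masses are not known exactly. Their poses are not given: they have to be found in the camera images.
- full_box: The open white ring box that holds the ring; 50 x 50 mm, lower part 20 mm high with walls 3 mm thick and a dark padded floor 14 mm above the bench; weighted base, about 0.25 kg, standing loose on the bench. Origin: centre of its underside; x points to its hinge side (roughly away from the robot), y to its left, z up.
- full_box_lid (a joint): Lid hinged on a line parallel to the box's y, 25 mm in +x of its centre and 21 mm above the bench. 0 = shut; it grows as the lid swings up and away to +x (rad, stop 1.75); near 1.5 it stands upright behind the box, about 72 mm high. Slight hinge friction (0.02 N m) keeps it where it is left: it never falls shut by itself, half a newton at the lip moves it. Starts at 1.3 to 1.6.
- full_box_lip (a point): Middle of the lid's outer edge opposite the hinge: 50 mm from the hinge line along the lid, on its outer face. The lid is 50 x 50 x 13 mm; its outer face lies 13 mm from the hinge line. Shut, the box is 34 mm high and this point lies at the top of the box's front (-x) side.
- ring: The silver ring with a small green stone, 18 x 22 x 5 mm, lying flat and loose on the padded floor of its box. Origin: centre of its underside.
- empty_box_1: An open white ring box of the same make and size, empty. Origin and axes as for the box with the ring. The three boxes stand in a row from left to right in any order, at least 100 mm from centre to centre.
- empty_box_1_lip (a point): Middle of the free outer edge of that empty box's lid, which also starts open at 1.3 to 1.6 rad.
- empty_box_2: An open white ring box of the same make and size, empty. Origin and axes as for the box with the ring. The three boxes stand in a row from left to right in any order, at least 100 mm from centre to centre.
- empty_box_2_lip (a point): Middle of the free outer edge of that empty box's lid, which also starts open at 1.3 to 1.6 rad.
- flux_jar: Stoneware flux jar with a lid and knob, 55 mm across, 60 mm high, standing loose nearer the robot than the boxes. Origin: centre of its underside.
- glue_bottle: Slim white squeeze bottle with a nozzle, 31 mm across, 94 mm high, standing loose nearer the robot than the boxes. Origin: centre of its underside.
There are look-alikes about, which are no part of the job. What is shaped like the full_box but orange is not meant.

How it is judged:
At the end, for the whole second after the job is handed in: The lid of the box with the ring is shut (joint below 0.06 rad, about 3 mm at the lip), the box is upright, at rest and within 30 mm of where it stood, the ring lies inside it; the empty boxes, their lids, the flux jar and the glue bottle are within 10 mm of where they were, jar and bottle upright (value of joint full_box_lid below 0.06 rad and linear speed of full_box below 0.01 m/s and distance of full_box from where it was at the start of the episode below 0.03 m and angle between full_box's own z axis and vertical below 0.05 rad and x of ring in the frame of full_box between -0.022 and 0.022 m and y of ring in the frame of full_box between -0.022 and 0.022 m and z of ring in the frame of full_box between 0.008 and 0.03 m and distance of each of empty_box_1_lip, empty_box_2_lip, empty_box_1, empty_box_2, flux_jar, glue_bottle from where it was at the start of the episode below 0.01 m and angle between each of flux_jar, glue_bottle's own z axis and vertical below 0.1 rad); the robot touches nothing.
It fails at once if the box with the ring is lifted off the bench or carried away, or the ring is taken out of it (distance between ring and full_box above 0.045 m or height (world z) of full_box above 0.012 m or distance of full_box from where it was at the start of the episode above 0.04 m).
It fails at once if the box or its lid is pushed with the arm or the body of the gripper instead of the fingers (contact force between the arm and full_box above 1 N).
It fails at once if the box is pushed hard (more than 25 N) (contact force between the fingers and full_box above 25 N).
It fails at once if an empty box or its lid is moved (not (distance of empty_box_1_lip from where it was at the start of the episode below 0.01 m) or not (distance of empty_box_2_lip from where it was at the start of the episode below 0.01 m) or not (distance of empty_box_1 from where it was at the start of the episode below 0.01 m) or not (distance of empty_box_2 from where it was at the start of the episode below 0.01 m)).
It fails at once if the flux jar or glue bottle is shifted or tipped (not (distance of flux_jar from where it was at the start of the episode below 0.01 m) or not (distance of glue_bottle from where it was at the start of the episode below 0.01 m) or not (angle between flux_jar's own z axis and vertical below 0.1 rad) or not (angle between glue_bottle's own z axis and vertical below 0.1 rad)).
It also fails if it takes over 29 s, if anything falls off the work surface, if the arm or the gripper's body presses on something with over 40 N, if the wrist force passes 120 N, or if a joint passes its speed limit or range.

## Working session

There is one attempt and no reset: what is moved stays moved. The work goes in short steps, Python scripts to look and compute and a tool call to move; the robot and the scene stay as the last step left them, time stands still between calls to the robot, and variables do not carry over. Pictures are saved under pics/ and viewed, about 8 in all and at most 12, crops included, and the job is handed in when it is done.

Besides the shell and the picture viewer there is one more tool, called after ">>>" as a command line: name --pt "numbers of a row" for each row, then --argument value for the rest. play_rows: Moves the arm, as the interface text tells. Its arguments: {"type":"object","properties":{"deltas":{"type":"array","items":{"type":"array","items":{"type":"number"}}},"grip_force":{"type":"number"}},"required":["deltas"]}

```bash
mkdir -p pics
cat > h.py <<'E'
import numpy as np, cv2
from workcell import telemetry, vision, workorder
def ray(n,u,v):
    c=vision.camera_info(n);K=np.array(c["mtx"],float)
    R=cv2.Rodrigues(np.array(c["rvec"],float))[0];t=np.array(c["tvec"],float).ravel()
    p=cv2.undistortPoints(np.array([[[u,v]]],float),K,np.array([c["k1"],0,0,0,0.]))[0,0]
    return -R.T@t, R.T@np.array([p[0],p[1],1])
def at_z(n,u,v,z):
    o,d=ray(n,u,v);return o+d*(z-o[2])/d[2]
def proj(n,P):
    c=vision.camera_info(n)
    return cv2.projectPoints(np.array(P,float).reshape(-1,1,3),np.array(c["rvec"],float),np.array(c["tvec"],float),np.array(c["mtx"],float),np.array([c["k1"],0,0,0,0.]))[0][:,0]
def save(im,f): cv2.imwrite("pics/"+f,im[:,:,::-1])
E
python3 - <<'E'
from h import *
a=vision.grab_frame("scene");b=vision.grab_frame("top")
save(a,"s0.png");save(b,"t0.png")
for n in("scene","top"):print(n,ray(n,280,210))
print(telemetry.observe())
E
```

```text
scene (array([ 0.02637454, -0.91176683,  0.45195963]), array([ 0.49203703,  0.76367865, -0.41836923]))
top (array([ 0.36435604, -0.18651163,  0.97583372]), array([ 0.1085927 , -0.00823826, -0.99407699]))
{'clock': 0.1, 'qpos': array([ 1.24579497,  0.52198321, -0.03635111,  1.59988567,  0.02120979,
        1.0211028 , -0.11282401]), 'qd': array([-0.00087435, -0.00278161,  0.00146588,  0.00049074,  0.00045182,
       -0.00010577,  0.00085533]), 'joint_efforts': array([ 3.77138407e-03, -9.28492641e+01,  1.98424436e+00, -3.70534587e+01,
        1.81971397e-02,  5.27711440e-03, -1.47412629e-05]), 'position': array([ 0.15744513, -0.60456237,  0.23078847]), 'tool_rot': array([-1.5060826 ,  1.56980257,  1.8903009 ]), 'force': array([-0.30770504,  0.29843609,  0.30115527]), 'moment': array([ 0.03539127,  0.02186058, -0.00537338]), 'grip_width': 0.08541636166137064}
```

View pics/s0.png

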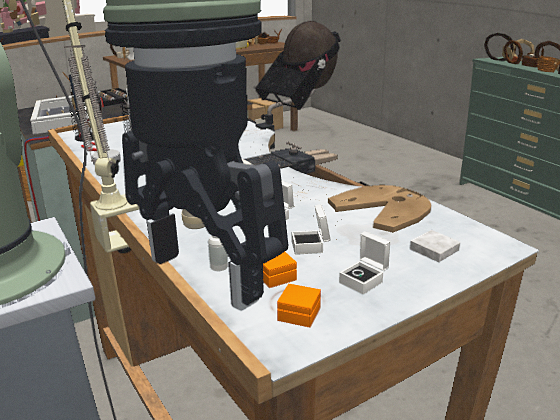

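View pics/t0.png

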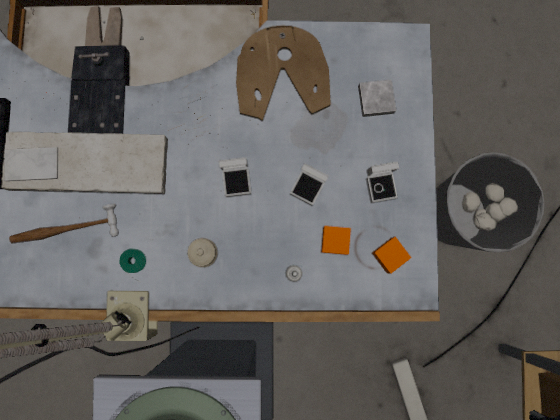

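The ring is in the right-hand box (top view, about 382,186; scene view, about 361,275). The orange boxes are look-alikes nearer the robot. I'll zoom in on both views.

Run:
```python
from h import *
a=cv2.imread("pics/s0.png");b=cv2.imread("pics/t0.png")
A=cv2.resize(a[220:300,320:410],None,fx=6,fy=6,interpolation=cv2.INTER_CUBIC)
B=cv2.resize(b[155:210,280:410],None,fx=6,fy=6,interpolation=cv2.INTER_CUBIC)
c=np.zeros((600,800,3),np.uint8)
c1=cv2.resize(b[150:210,350:410],(400,400),interpolation=cv2.INTER_CUBIC)
c2=cv2.resize(a[225:295,330:400],(400,400),interpolation=cv2.INTER_CUBIC)
cv2.imwrite("pics/c0.png",np.hstack([c1,c2]))
```

```text
(no output)
```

View pics/c0.png

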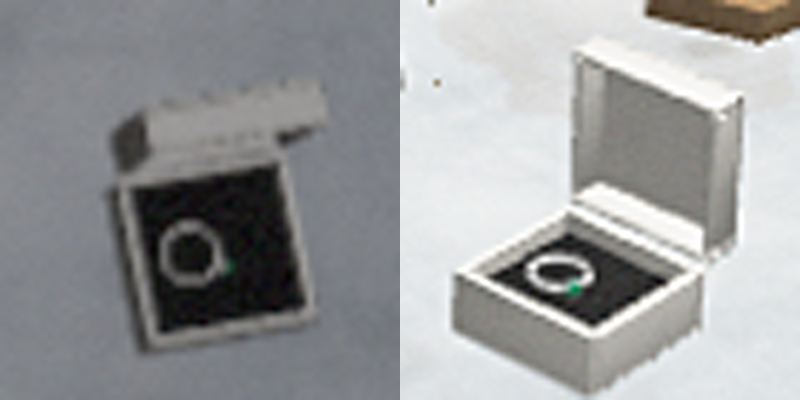

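Run:
```python
from h import *
T=[(150,345),(313,320),(280,155),(118,185)]
pt=np.array([at_z("top",350+x/6.667,150+y/6.667,.02) for x,y in T]);print(pt.round(4),pt.mean(0))
S=[(453,272),(588,338),(703,262),(568,208)]
ps=np.array([at_z("scene",330+(x-400)/5.714,225+y/5.714,.02) for x,y in S]);print(ps.round(4),ps.mean(0))
for p in (pt,ps): print([np.linalg.norm(p[i]-p[i-1]).round(4) for i in range(4)])
# fit pose x,y,yaw,lid with both views
from scipy.optimize import least_squares
def cor(q,P):
    c,s=np.cos(q[2]),np.sin(q[2]);P=np.array(P);return np.c_[q[0]+c*P[:,0]-s*P[:,1],q[1]+s*P[:,0]+c*P[:,1],P[:,2]]
def lid(q,a): # lid pt (u along from hinge, y, w out)
    return cor(q,[[.025-u*np.cos(a)+w*np.sin(a),y,.021+u*np.sin(a)+w*np.cos(a)] for u,y,w in
      [(.05,.025,0),(.05,-.025,0),(.05,.025,.013),(.05,-.025,.013)]])
R=[(-.025,.025,.02),(-.025,-.025,.02),(.025,-.025,.02),(.025,.025,.02)]
tp=np.array([(350+x/6.667,150+y/6.667) for x,y in T]);sp=np.array([(330+(x-400)/5.714,225+y/5.714) for x,y in S])
c0=(pt.mean(0)+ps.mean(0))/2
r=least_squares(lambda q:np.r_[(proj("top",cor(q,R))-tp)[[0,1]].ravel(),(proj("scene",cor(q,R))-sp)[:3].ravel()],[c0[0],c0[1],-.2])
q=r.x;print("pose",q,np.abs(r.fun).round(1))
for a in(1.3,1.4,1.5,1.6):
  s=proj("scene",lid(q,a));print(a,((s-[330,225])*5.714+[400,0]).round().tolist(),((proj("top",lid(q,a))-[350,150])*6.667).round().tolist())
for n,(u,v),z in [("empty2",(307,186),.014),("glue",(294,273),.09),("or1",(336,240),.034),("or2",(392,254),.034),("jar",(202,252),.06),("ring",(378.5,187.7),.017)]: print(n,at_z("top",u,v,z).round(3))
```

```text
[[ 0.4858 -0.3713  0.02  ]
 [ 0.4934 -0.4187  0.02  ]
 [ 0.5415 -0.41    0.02  ]
 [ 0.5323 -0.3627  0.02  ]] [ 0.51325008 -0.39064083  0.02      ]
[[ 0.4832 -0.3723  0.02  ]
 [ 0.4917 -0.4188  0.02  ]
 [ 0.5436 -0.4078  0.02  ]
 [ 0.5321 -0.3638  0.02  ]] [ 0.51266136 -0.39067132  0.02      ]
[np.float64(0.0472), np.float64(0.048), np.float64(0.0488), np.float64(0.0482)]
[np.float64(0.0496), np.float64(0.0473), np.float64(0.053), np.float64(0.0455)]
pose [ 0.51333864 -0.38985476  0.18550087] [0.7 0.9 0.2 0.  0.5 0.8 0.9 0.3 0.4 0.8]
1.3 [[544.0, 65.0], [690.0, 127.0], [573.0, 39.0], [719.0, 99.0]] [[153.0, 198.0], [330.0, 166.0], [146.0, 151.0], [324.0, 120.0]]
1.4 [[555.0, 56.0], [701.0, 117.0], [585.0, 34.0], [730.0, 94.0]] [[150.0, 180.0], [327.0, 148.0], [142.0, 133.0], [320.0, 102.0]]
1.5 [[567.0, 48.0], [713.0, 109.0], [596.0, 30.0], [741.0, 89.0]] [[147.0, 162.0], [324.0, 130.0], [138.0, 115.0], [315.0, 84.0]]
1.6 [[578.0, 42.0], [724.0, 102.0], [606.0, 28.0], [751.0, 87.0]] [[143.0, 144.0], [320.0, 113.0], [134.0, 98.0], [310.0, 67.0]]
empty2 [ 0.516 -0.246  0.014]
glue [ 0.351 -0.219  0.09 ]
or1 [ 0.412 -0.299  0.034]
or2 [ 0.386 -0.404  0.034]
jar [ 0.387 -0.054  0.06 ]
ring [ 0.514 -0.384  0.017]
```

Run:
```python
from h import *
from scipy.spatial.transform import Rotation as Ro
s=telemetry.observe();R=Ro.from_euler('xyz',s["tool_rot"]);print(R.as_matrix().round(3))
for yaw in(.175,):
  by=np.array([-np.sin(yaw),np.cos(yaw),0])
  for g in(1,-1):
    x=np.array([0,0,-1.]);y=g*by;z=np.cross(x,y);D=Ro.from_matrix(np.c_[x,y,z])*R.inv();print(g,np.degrees(D.as_rotvec()))
bx=np.array([np.cos(.175),np.sin(.175)])
for l in(.08,.06):print(l,np.array([.513,-.390])+l*bx)
print([at_z("top",u,v,.0) for u,v in((361,116),(396,114))])
```

```text
[[-0.     0.252 -0.968]
 [ 0.001 -0.968 -0.252]
 [-1.    -0.001  0.   ]]
1 [ 2.4075475e-02 -8.3848340e-02  1.7542830e+02]
-1 [-0.05474153 -0.015718   -4.57167824]
0.08 [ 0.59177812 -0.37607135]
0.06 [ 0.57208359 -0.37955351]
[array([ 0.66041625, -0.35489278,  0.        ]), array([ 0.66561374, -0.42544332,  0.        ])]
```

>>> play_rows --pt "30 16 0 0 0 -1 0" --pt "45 24 0 0 0 -1 0" --pt "45 24 0 0 0 -1 0" --pt "45 24 0 0 0 -1 0" --pt "45 24 0 0 0 -0.6 0" --pt "45 24 0 0 0 0 0" --pt "45 24 0 0 0 0 0" --pt "45 24 0 0 0 0 0"

```text
clock: 1.1
position: [0.5037, -0.4198, 0.231]
tool_rot: [-0.693, 1.57, 2.623]
force: [0.1, -0.1, -0.4]
grip_width: -0.0002
```

>>> play_rows --pt "45 22 0 0 0 0 0" --pt "32 16 0 0 0 0 0" --pt "12 6 0 0 0 0 0" --pt "0 0 -40 0 0 0 0" --pt "0 0 -40 0 0 0 0" --pt "0 0 -40 0 0 0 0" --pt "0 0 -30 0 0 0 0" --pt "0 0 0 0 0 0 0"

```text
clock: 2.1
position: [0.5896, -0.3768, 0.0792]
tool_rot: [-0.586, 1.567, 2.729]
force: [-0.3, -0.2, 0.3]
grip_width: 0.0001
```

Run:
```python
from h import *
s=telemetry.observe();print(s["position"],s["force"])
a=vision.grab_frame("scene");w=vision.grab_frame("wrist")
A=cv2.resize(a[150:300,280:430],(420,420),interpolation=cv2.INTER_CUBIC)
W=cv2.resize(w,(380,285));W=np.vstack([W,np.zeros((135,380,3),np.uint8)])
save(np.hstack([A,W]),"c1.png")
```

```text
[ 0.5895996  -0.3768232   0.07915585] [-0.31481983 -0.18252761  0.29255474]
```

View pics/c1.png

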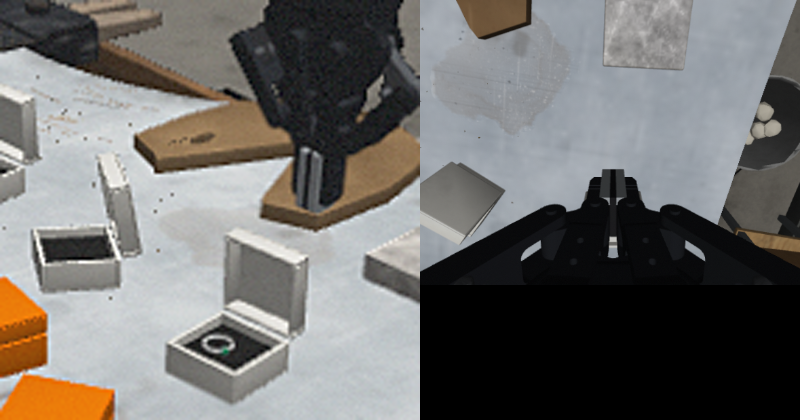

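>>> play_rows --pt "0 0 -15 0 0 0 0" --pt "0 0 -6 0 0 0 0" --pt "-10 -1.7 0 0 0 0 0" --pt "-10 -1.7 0 0 0 0 0" --pt "-6 -1 0 0 0 0 0" --pt "-4 -0.7 0 0 0 0 0" --pt "-4 -0.7 0 0 0 0 0" --pt "-4 -0.7 0 0 0 0 0"

```text
clock: 3.2
position: [0.5537, -0.3833, 0.0605]
tool_rot: [2.765, 1.57, -0.202]
force: [2.2, 0.0, 2.7]
grip_width: 0.0001
```

Run:
```python
from h import *
s=telemetry.observe();print(s["position"],s["force"])
a=vision.grab_frame("scene")
save(cv2.resize(a[190:300,300:420],(600,550),interpolation=cv2.INTER_CUBIC),"c2.png")
print(telemetry.observe()["force"])
```

```text
[ 0.55367663 -0.38328732  0.06049956] [2.15930284 0.03832357 2.72786101]
[0.15554998 0.10213918 0.80985538]
```

View pics/c2.png

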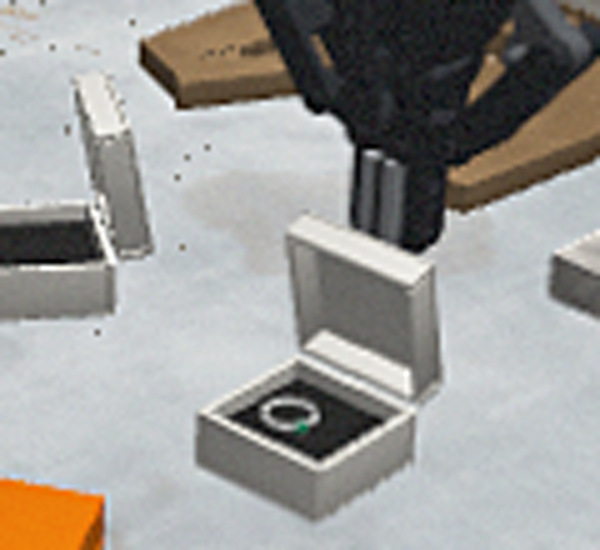

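>>> play_rows --pt "-4 -0.7 0 0 0 0 0" --pt "-4 -0.7 0 0 0 0 0" --pt "-4 -0.7 0 0 0 0 0" --pt "-4 -0.7 0 0 0 0 0" --pt "-3 -0.5 -0.5 0 0 0 0" --pt "-3 -0.5 -0.5 0 0 0 0" --pt "-3 -0.5 -1.5 0 0 0 0" --pt "0 0 0 0 0 0 0"

```text
clock: 4.25
position: [0.5281, -0.3877, 0.0576]
tool_rot: [-0.481, 1.57, 2.835]
force: [-0.6, 0.1, 0.1]
grip_width: -0.0
```

Run:
```python
from h import *
s=telemetry.observe();print(s["position"],s["force"])
a=vision.grab_frame("scene")
save(cv2.resize(a[190:300,300:420],(600,550),interpolation=cv2.INTER_CUBIC),"c3.png")
```

```text
[ 0.52809186 -0.38767586  0.05761914] [-0.58967779  0.08792025  0.11296946]
```

View pics/c3.png

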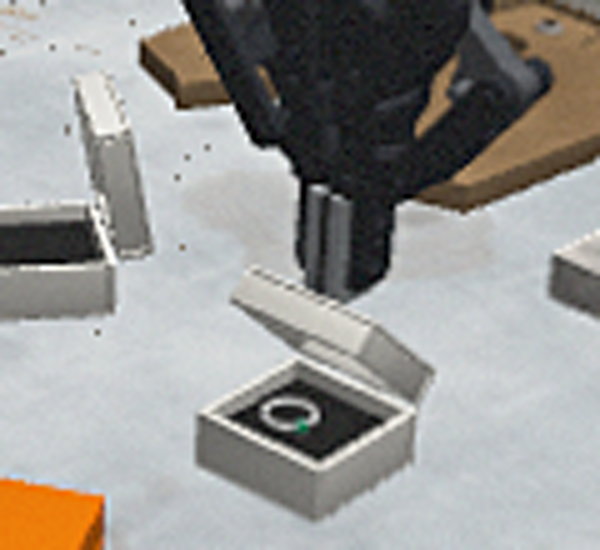

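>>> play_rows --pt "-4 -0.7 -2.5 0 0 0 0" --pt "-4 -0.7 -3.5 0 0 0 0" --pt "-4 -0.7 -4.5 0 0 0 0" --pt "-3.5 -0.6 -5 0 0 0 0" --pt "-2 -0.3 -3.5 0 0 0 0" --pt "-1 -0.2 -2 0 0 0 0" --pt "0 0 -1 0 0 0 0" --pt "0 0 0 0 0 0 0"

```text
clock: 5.3
position: [0.5101, -0.3906, 0.0357]
tool_rot: [-1.48, 1.571, 1.836]
force: [-0.2, -0.8, -0.1]
grip_width: -0.0003
```

>>> play_rows --pt "0 0 -1 0 0 0 0" --pt "0 0 -0.7 0 0 0 0" --pt "0 0 0 0 0 0 0"

```text
clock: 5.68
position: [0.5101, -0.3908, 0.0345]
tool_rot: [2.4, 1.571, -0.567]
force: [-2.1, 0.3, 6.9]
grip_width: 0.0
```

>>> play_rows --pt "0 0 -0.6 0 0 0 0" --pt "0 0 0 0 0 0 0"

```text
clock: 5.92
position: [0.51, -0.3909, 0.0342]
tool_rot: [1.779, 1.571, -1.188]
force: [-4.2, 2.8, 14.0]
grip_width: 0.0001
```

Firm contact at z = 34 mm, which is the height of the shut box. I'll lift straight up and check.

>>> play_rows --pt "0 0 5 0 0 0 0" --pt "0 0 25 0 0 0 0" --pt "0 0 40 0 0 0 0" --pt "0 0 50 0 0 0 0" --pt "0 0 50 0 0 0 0" --pt "50 0 0 0 0 0 0" --pt "50 0 0 0 0 0 0" --pt "0 0 0 0 0 0 0"

```text
clock: 6.92
position: [0.6131, -0.3888, 0.2025]
tool_rot: [-2.258, 1.569, 1.062]
force: [-0.4, 0.4, -0.1]
grip_width: 0.0001
```

Run:
```python
from h import *
s=telemetry.observe();print(s["position"],s["force"])
a=vision.grab_frame("scene");b=vision.grab_frame("top")
save(np.hstack([cv2.resize(a[200:300,280:400],(400,333),interpolation=cv2.INTER_CUBIC),cv2.resize(b[150:267,270:410],(400,333),interpolation=cv2.INTER_CUBIC)]),"c4.png")
```

```text
[ 0.6130514  -0.38881257  0.20251326] [-0.40557296  0.42691573 -0.10544745]
```

View pics/c4.png

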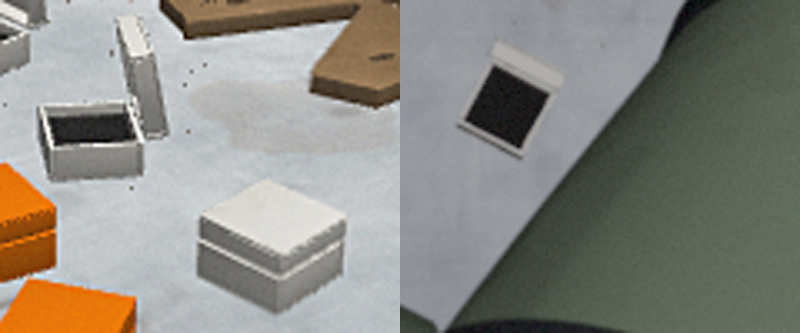

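Run:
```python
from h import *
a=vision.grab_frame("scene")
save(cv2.resize(a[248:300,335:388],None,fx=11,fy=11,interpolation=cv2.INTER_CUBIC),"c5.png")
q=[.5133,-.390,.18];c,s=np.cos(q[2]),np.sin(q[2])
for y in(.025,-.025):
  for z in (0,.02,.021,.034,.037):
    p=[q[0]-.025*c-s*y,q[1]-.025*s+c*y,z];print(y,z,((proj("scene",p)[0]-[335,248])*11).round())
```

```text
0.025 0 [ 36. 379.]
0.025 0.02 [ 42. 261.]
0.025 0.021 [ 42. 255.]
0.025 0.034 [ 46. 177.]
0.025 0.037 [ 47. 159.]
-0.025 0 [306. 516.]
-0.025 0.02 [316. 395.]
-0.025 0.021 [316. 389.]
-0.025 0.034 [323. 309.]
-0.025 0.037 [324. 290.]
```

View pics/c5.png

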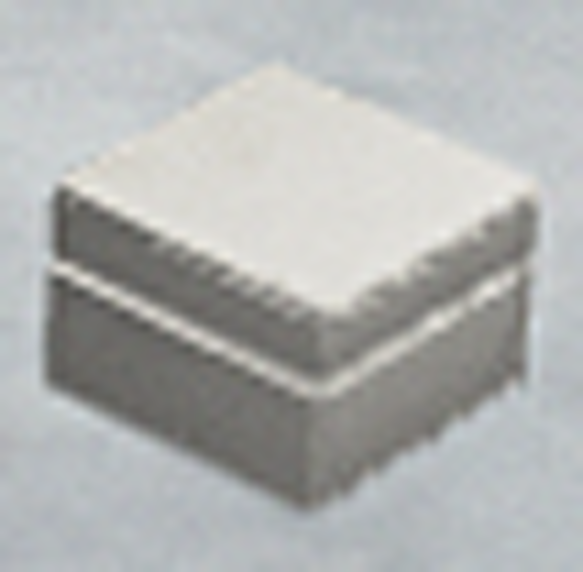

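```bash
python3 -c "
from h import *
print(workorder.job_done(),telemetry.observe()['force'])"
```

```text
the job is handed in; nothing more can be done
the job is handed in; nothing more can be done
```

The lid of the box with the ring (the right-hand one) is shut and the hand is clear of it. I pushed the lid over from behind with the closed fingertips and pressed down lightly. I handed the job in at about 7 s on the robot's clock.

**Lid:** The fingertips met firm resistance at z = 34 mm, the height of the shut box, at about 14 N upward. In the last scene picture the front corners lie within about a pixel of where a fully shut lid should be. The gap under the lid is even all round.

**Box position:** In the same picture the box stands within a few millimetres of where it started.

**Other objects:** The middle empty box still stands open in both last pictures. The arm passed high over the bench and came down only behind the ring's box. I took no closing pictures of the flux jar or glue bottle. The left empty box was only partly in view, so those three I did not check directly. In the last top view the arm hid the ring's box, so the shut lid was confirmed from the scene camera alone.

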